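# Strip the tea kettle for washing up

### The arm

A 6-joint arm with a two-finger parallel gripper is mounted at the origin on the work surface. World frame = base frame: x ahead of the robot, y to its left, z up, the work surface at z = 0. Lengths are in m, angles in rad, forces in N, time in s.
With the tool pointing down it reaches from about 0.3 to 0.95 m from the base axis. Payload 3.1 kg.
Tool frame: the origin (TCP) lies where the fingers leave the gripper's body, on its centre line; the fingertips stand 73 mm ahead of it and the grasp point (between the pads) lies 54 mm ahead of it; z points along the fingers, y is the line along which they close (so a half turn about z gives the same grasp; the last joint's range is limited). The gripper opens to 85 mm and grips with 20 to 120 N. Pads are 22 mm wide; open, the fingers measure 114 mm over their backs; the gripper's body (76 mm by 85 mm) begins 54 mm behind the grasp point. The pads swing forward as they close: fully open they stand 13 mm farther back than shut.
Start: joints at [1.167, 0.308, 1.634, -0, 1.2, -0.07], TCP at [0.205, 0.591, 0.304] pointing down, gripper open.
Joint ranges: [-3.06, 3.06], [-0.79, 1.96], [0.05, 2.63], [-1.19, 4.34], [0.05, 2.64], [-2.94, 2.94]. Speed limits (rad/s): [2.79, 2.79, 3.14, 3.14, 3.14, 3.14].

### API

Orientations are given as a unit quaternion [w, x, y, z].
In Python, from plant import ctrl gives the robot as it stands.
- The arm moves only by the tool jog_arm, never from a script. Its argument "targets" is a list of rows, each a list of 3 entries, a list of its own where there are three numbers: the closure in counts, from 0 (fully open) to 255 (shut), then the shift along the world's x, y, z in units of 250 mm (1.0 is 250 mm), then the turn about the world's z in units of 60 degrees (1.0 is 60 degrees). In form: [[fingers, [x, y, z], roll], ...]. A call has 1 to 20 rows; each row is the pose to reach, as a shift and turn from the pose commanded when the call began; what a row does not reach only later rows make up. A row lasts 1/8 s, in which the tool goes at most 62.5 mm and 10.7 degrees, less where a joint would pass 70% of its speed; a pose out of reach is approached as far as the arm can. A call with a number of a shift or a turn outside -1 to 1 is refused whole. A call with a gripper value outside its range is refused whole. The fingers move at their own pace and stop on an object; "squeeze" is the grip in N (left out, the last holds). Time passes only in rows, so rows that repeat a pose let the fingers close. It gives the time, the measured TCP pose, the force, the opening and the grip force at its end, in the units of the state.
- ctrl.get_state(): the state, without advancing time (a new reading comes with each control period).
- ctrl.grab_frame(name): name is "side" or "top" or "wrist"; returns a dict with "pixels" (420x560x3 uint8, red, green, blue), "z_map" (420x560 float32, m along the optical axis (not along the pixel's ray), 0 where there is no reading), "fovy" (degrees; the focal length in pixels is half the picture's height over the tangent of half this angle, whatever the lens; pixels are square), "cx", "cy" (the principal point, pixels), "rvec" (rotation vector, rad) and "tvec" (3), from world to camera coordinates, as OpenCV has them. Camera axes: x right, y down, z forward; pixel columns grow to the right and rows downward; lengths in m; the calibration is good to about 2 mm. The wrist camera is an equidistant fisheye: a pixel r from the principal point sees the ray r / f radians off the axis. A picture is of the moment at which its call begins.
- ctrl.hand_in(): hands the job in; it is judged then, once.
The state is a dict: "time": time; "q": joint angles; "dq": joint speeds; "joint_torque": joint torques, N m; "eef_pos": TCP position; "tool_rot": TCP orientation; "wrist_force": force on the tool from outside, world axes, zero at the start; "torque": the same for the moment, N m; "grip_width": finger opening in m; "finger_force": force on a finger pad.
Only numpy, scipy, OpenCV 4.12 (cv2) and the standard library are available. Lean on these libraries where they do the work, as an engineer would, in place of code of your own. Each camera call takes 0.05 s, during which the arm holds its last target. There are 200 camera calls.

### The job

The glass tea kettle is empty and its loose parts need washing. Squeeze the two side tabs of its lid together to free the lid, lift it off and set it gently, grip side up, on the oven pan; then lift the infuser basket straight out by its bar and stand it upright on the pan beside the lid. Leave the kettle standing on its power base and do not disturb the tumbler or the pinch pot.

Things in the scene. Friction and masses are not known exactly. Their poses are not given: they have to be found in the camera images.
- kettle: Electric tea kettle (1.15 kg, loose) on a fixed round power base 160 mm across, 22 mm high. Glass jug 152 mm across; black collar 121 mm across round a mouth 94 mm across, its rim 150 mm above the origin. Origin: centre of the jug's underside, 22 mm above the counter. +x points to the pouring lip (88 mm out), -x to the handle (131 mm out, its top level with the rim).
- lid: Lid, 0.13 kg: steel cap 113 mm across lying on the collar's rim, its skirt 91 mm across and 18 mm deep inside the mouth. Each side tab works a bolt caught under the collar's lip: the lid lifts straight up only while both tabs are pressed in. Origin: centre of the skirt's lower edge, 37 mm under lid_grip; z up, y through both tabs. At the start its axes are parallel to the kettle's.
- lid_grip (a point): Centre of the lid's grip, between its tabs: 13 mm above the cap's top, 19 mm above the kettle's rim. Lid's axes. A fixed black block (44 mm in x, 34 in y, standing 26 above the cap) is flanked on its +y and -y faces by two upright grey tabs, 28 mm wide in x, 1 to 24 mm above the cap. Over their outer faces they measure 56 mm at rest, 44 mm when both are pressed against the block.
- tab_left (a joint): Inward travel of the tab on the lid's +y side: 0 sprung out and latched, 0.006 m pressed home. Its spring pushes out with 3 N at rest and 6 N when pressed home.
- tab_right (a joint): The same for the tab on the lid's -y side.
- infuser: Infuser, 0.12 kg: perforated steel basket 78 mm across, 84 mm high, flat bottom, 89 mm flange at its top, by which it hangs loose on a ledge inside the kettle's collar, hidden until the lid is off; it lifts straight out. Origin: centre of its bottom, 96 mm under infuser_bar and, in the kettle, 105 mm below the rim. Same axes as infuser_bar.
- infuser_bar (a point): Centre of the infuser's lifting bar, which crosses its open top along x (within 0.5 rad of the kettle's x): 74 mm long, 10 wide (y), 12 high, its top 3 mm and this point 9 mm below the collar's rim. Beside the bar the basket is open for 31 mm either way and to 36 mm under this point, so partly opened fingers fit into the mouth on both sides of the bar. z up.
- pan_floor (a point): Centre of the flat inside floor, 3 mm above the counter, of a plain aluminium toaster-oven pan that does not move: inside 254 mm along its x and 194 mm along y, rim 11 mm above this floor, 272 x 212 mm over the rim. Lid and infuser fit side by side along its x.
- tumbler: Glass tumbler, 74 mm across, 105 mm high, on the counter; origin at the centre of its underside. To be left alone.
- pinch_pot: White ceramic pinch pot, 72 mm across, 38 mm high, on the counter; origin at the centre of its underside. To be left alone.
There are look-alikes about, which are no part of the job. Leave any turquoise look-alike of the lid alone.

How it is judged:
By the outcome, as a careful person would: the job done as asked, in the order asked, and still so for the second after the job is handed in, with the robot touching nothing.
It also fails if it takes over 72 s, if anything falls off the work surface, if the arm or the gripper's body presses on something with over 40 N, if the wrist force passes 120 N, or if a joint passes its speed limit or range.

## Working session

There is one attempt and no reset: what is moved stays moved. The work goes in short steps, Python scripts to look and compute and a tool call to move; the robot and the scene stay as the last step left them, time stands still between calls to the robot, and variables do not carry over. Pictures are saved under pics/ and viewed, at most 10 in all, crops included, and the job is handed in when it is done.

Besides the shell and the picture viewer there is one more tool, called after "Request:" as a command line: name --argument value ..., lists and objects as JSON in quotes. jog_arm: Moves the arm, as the interface text tells. Shifts and turns lie within -1 to 1; 1 stands for 250 mm of shift or 60 degrees of turn. Its arguments: {"type":"object","properties":{"targets":{"type":"array","items":{"type":"array"}},"squeeze":{"type":"number"}},"required":["targets"]}

```bash
mkdir -p pics; ls; cat > h.py <<'E'
import numpy as np,cv2
from plant import ctrl
def cam(n):
    d=ctrl.grab_frame(n); d['R']=cv2.Rodrigues(np.array(d['rvec'],float))[0]; d['t']=np.array(d['tvec'],float).ravel()
    d['f']=d['pixels'].shape[0]/2/np.tan(np.radians(d['fovy'])/2); d['n']=n; return d
def ray(d,u,v):
    x=(np.asarray(u,float)-d['cx'])/d['f'];y=(np.asarray(v,float)-d['cy'])/d['f']
    if d['n']=='wrist':
        r=np.hypot(x,y)+1e-12; s=np.sin(r)/r; c=np.stack([x*s,y*s,np.cos(r)],-1)
    else: c=np.stack([x,y,np.ones_like(x)],-1)
    return c@d['R'], -d['R'].T@d['t'], c
def onz(d,u,v,z):
    r,o,_=ray(d,u,v); return o+r*((z-o[2])/r[...,2])[...,None]
def cloud(d):
    h,w=d['z_map'].shape; u,v=np.meshgrid(np.arange(w),np.arange(h)); r,o,c=ray(d,u,v)
    return o+r*(d['z_map']/c[...,2])[...,None]
E
python3 - <<'E'
from h import *
import numpy as np
for n in('top','side'):
    d=cam(n); cv2.imwrite(f'pics/{n}1.png',d['pixels'][...,::-1]); print(n,d['fovy'],-d['R'].T@d['t'],d['R'][2])
E
```

```text
pics
top 50.71492479329282 [0.36661992 0.0537929  1.28019723] [ 0.19070373 -0.01724343 -0.98149618]
side 51.93067475774683 [ 0.05505515 -0.55640167  0.59264779] [ 0.56540821  0.65378842 -0.50286604]
```

View pics/top1.png

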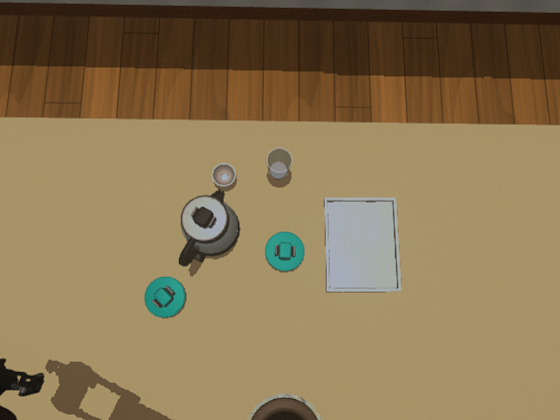

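View pics/side1.png

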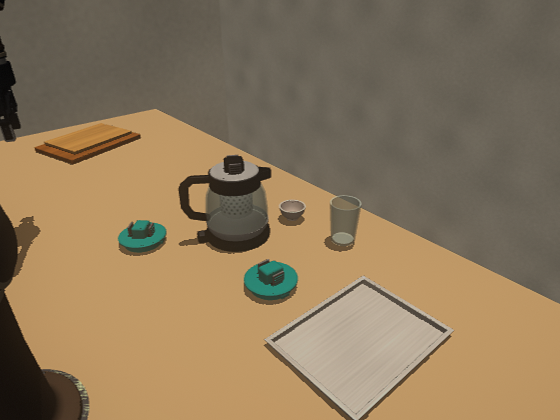

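The top view shows the kettle lid at about (205,218), with the lip toward (220,196) and the handle toward (187,255). The pan is centred near (362,244), the turquoise decoys are at (285,252) and (165,297), the tumbler at (279,163) and the pinch pot at (224,175).

```bash
python3 - <<'E'
from h import *
d=cam('top');P=cloud(d);im=d['pixels'].astype(int);hsv=cv2.cvtColor(d['pixels'],cv2.COLOR_RGB2HSV)
v,u=np.mgrid[:420,:560]
near=(abs(u-205)<30)&(abs(v-218)<32)
m=(near&(hsv[...,1]<50)&(hsv[...,2]>120)&(abs(P[...,2]-.178)<.01)).astype(np.uint8)
c=max(cv2.findContours(m,0,2)[0],key=cv2.contourArea);(e,ax,_)=cv2.fitEllipse(cv2.convexHull(c))
print('lid',onz(d,*e,.178),ax,np.median(P[m>0],0))
m=near&(P[...,2]>.192)&(P[...,2]<.215)
Q=P[m];print('grip',m.sum(),Q.mean(0),np.percentile(Q,[5,50,95],0)); r=cv2.minAreaRect((Q[:,:2]*1000).astype(np.float32));print(r)
# handle/lip dark pixels
m=(abs(u-205)<45)&(abs(v-222)<55)&(hsv[...,2]<70)&(P[...,2]>.12)&(P[...,2]<.18)
L=onz(d,*e,.178)[:2];D=P[m][:,:2]-L;rr=np.hypot(*D.T)
for lo,s in((.07,1),):
    for sx,n in((1,'lip'),(-1,'handle')):
        k=(rr>lo)&(D[:,0]*sx>0);q=D[k];print(n,k.sum(),q.mean(0),np.arctan2(*(q.mean(0)*sx)[::-1]),rr[k].max())
# pan
m=((hsv[...,1]<60)&(hsv[...,2]>120)&(u>310)&(u<415)&(v>185)&(v<305)).astype(np.uint8)
c=max(cv2.findContours(m,0,2)[0],key=cv2.contourArea);b=cv2.boxPoints(cv2.minAreaRect(c));W=onz(d,b[:,0],b[:,1],.014);print('pan',W,W.mean(0),np.linalg.norm(np.diff(W,axis=0),axis=1))
for n,uv in(('tumb',(279,157)),('pot',(224,174)),('dec',(285,250))):print(n,onz(d,*uv,{'tumb':.105,'pot':.038,'dec':.03}[n]))
s=ctrl.get_state();print(s['eef_pos'],s['tool_rot'],s['time'],s['wrist_force'])
E
```

```text
lid [0.56111332 0.21117469 0.178     ] (42.956058502197266, 44.37329864501953) [0.5588788  0.20994494 0.17738598]
grip 310 [0.55993149 0.20980372 0.20187238] [[0.53992992 0.18764377 0.19584615]
 [0.55917675 0.20978271 0.20242391]
 [0.58111168 0.23318327 0.20617894]]
((561.1058959960938, 210.6397705078125), (58.84906005859375, 44.380096435546875), 61.261573791503906)
lip 46 [ 0.06753593 -0.03501938] -0.47836117769113395 0.08423395629381747
handle 182 [-0.08869545  0.04571084] -0.4758666929619225 0.12787342198961657
pan [[ 0.65611498 -0.11306557  0.014     ]
 [ 0.66452421 -0.3349154   0.014     ]
 [ 0.38620374 -0.32899036  0.014     ]
 [ 0.37924532 -0.11615968  0.014     ]] [ 0.52152206 -0.22328275  0.014     ] [0.22200915 0.27838354 0.2129444 ]
tumb [0.74758571 0.02074804 0.105     ]
pot [0.71587499 0.17801269 0.038     ]
dec [4.97725735e-01 3.96950031e-04 3.00000000e-02]
[0.20461737 0.59003264 0.30291694] [-1.95221818e-04  1.66143317e-01  9.86101216e-01 -8.66512097e-04] 0.15 [ 0.10634282 -0.01112386  0.34385519]
```

Request:
jog_arm --targets '[[0, [0.72, -0.76, 0.24], -0.15], [0, [0.72, -0.76, 0.24], -0.15], [0, [0.72, -0.76, 0.24], -0.15], [0, [0.72, -0.76, 0.24], -0.15], [0, [0.72, -0.76, 0.24], -0.15], [0, [0.72, -0.76, 0.24], -0.15]]'

```text
time: 0.9
eef_pos: [0.3854, 0.4, 0.3639]
tool_rot: [-0.0, 0.244, 0.97, 0.0]
wrist_force: [-0.3, 0.9, 0.2]
grip_width: 0.0855
finger_force: 0.0
```

Request:
jog_arm --targets '[[0, [0.7, -0.76, 0], 0], [0, [0.7, -0.76, 0], 0], [0, [0.7, -0.76, 0], 0], [0, [0.7, -0.76, 0], 0], [0, [0.7, -0.76, 0], 0], [0, [0.7, -0.76, 0], 0], [0, [0.7, -0.76, 0], 0]]'

```text
time: 1.78
eef_pos: [0.5585, 0.2124, 0.3633]
tool_rot: [-0.001, 0.242, 0.97, 0.0]
wrist_force: [-0.2, 0.8, -0.6]
grip_width: 0.0852
finger_force: 0.0
```

```bash
python3 - <<'E'
from h import *
s=ctrl.get_state();print(s['eef_pos'],s['tool_rot'],s['time'],s['wrist_force'])
from scipy.spatial.transform import Rotation as Ro
q=s['tool_rot'];y=Ro.from_quat([*q[1:],q[0]]).as_matrix()[:,1];print('tooly',np.degrees(np.arctan2(y[1],y[0])))
d=cam('wrist');cv2.imwrite('pics/w1.png',d['pixels'][...,::-1]);P=cloud(d)
print('cam',-d['R'].T@d['t'])
m=(np.hypot(P[...,0]-.56,P[...,1]-.21)<.045)&(P[...,2]>.196)&(P[...,2]<.215)
Q=P[m];print(m.sum(),np.percentile(Q[:,2],[5,50,95]),cv2.minAreaRect((Q[:,:2]*1000).astype(np.float32)))
E
```

```text
[0.55847103 0.21244722 0.36334013] [-8.29835754e-04  2.41770457e-01  9.70333115e-01  6.37882005e-05] 1.775 [-0.18523822  0.77888555 -0.58468556]
tooly 62.01788760831313
cam [0.49066389 0.25057321 0.43347936]
2939 [0.19929123 0.20343984 0.20488082] ((562.5399169921875, 213.31048583984375), (57.723388671875, 42.90653610229492), 61.56468200683594)
```

View pics/w1.png

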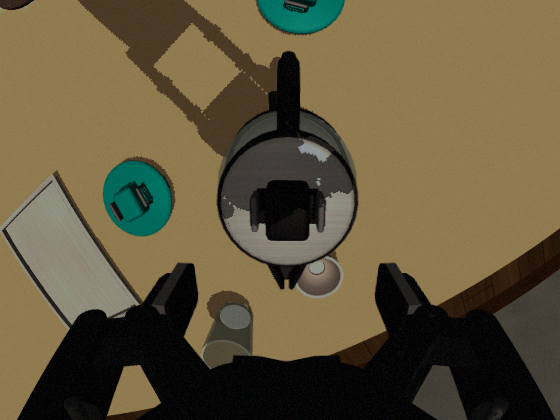

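The wrist view shows the lid grip at (288,210), centred between the fingers (195 to 378) and aligned with them. I'll go down and pinch it.

Request:
jog_arm --targets '[[0, [0.006, 0.004, -0.2], 0], [0, [0.006, 0.004, -0.35], 0], [0, [0.006, 0.004, -0.42], 0], [0, [0.006, 0.004, -0.445], 0], [0, [0.006, 0.004, -0.445], 0], [100, [0.006, 0.004, -0.445], 0], [255, [0.006, 0.004, -0.445], 0], [255, [0.006, 0.004, -0.445], 0], [255, [0.006, 0.004, -0.445], 0], [255, [0.006, 0.004, -0.445], 0], [255, [0.006, 0.004, -0.445], 0], [255, [0.006, 0.004, -0.445], 0]]' --squeeze 40

```text
time: 3.32
eef_pos: [0.5626, 0.2116, 0.256]
tool_rot: [0.002, 0.243, 0.97, 0.001]
wrist_force: [-1.7, -1.4, 9.2]
grip_width: 0.0403
finger_force: 43.4
```

```bash
python3 - <<'E'
from h import *
d=cam('wrist');d2=cam('side')
a=d['pixels'][100:420,120:440];b=cv2.resize(d2['pixels'][90:270,150:310],(480,540))
a=cv2.resize(a,(320,320));c=np.zeros((540,800,3),np.uint8);c[:320,:320]=a;c[:,320:]=b
cv2.imwrite('pics/w2.png',c[...,::-1])
E
```

```text
(no output)
```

View pics/w2.png

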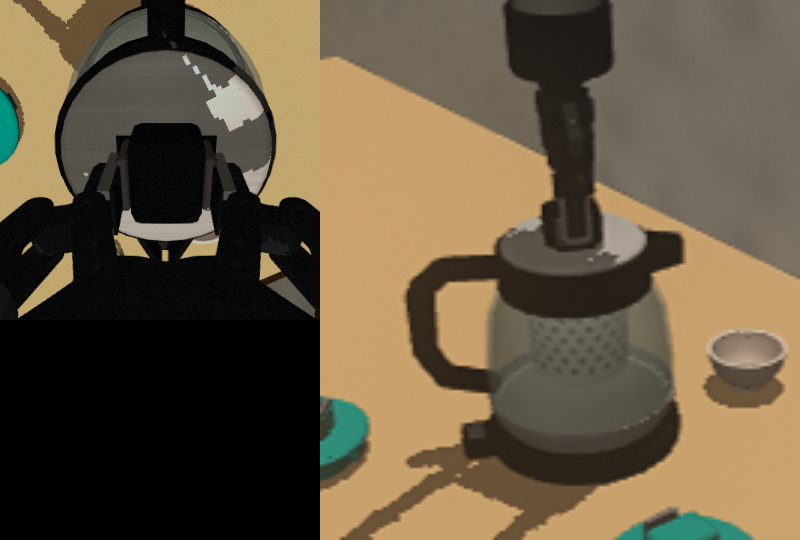

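The fingers straddle the block with a tab under each pad. I'll try a small lift and watch the force.

Request:
jog_arm --targets '[[255, [0, 0, 0.02], 0], [255, [0, 0, 0.04], 0], [255, [0, 0, 0.06], 0], [255, [0, 0, 0.06], 0]]'

```text
time: 3.92
eef_pos: [0.5615, 0.2116, 0.2679]
tool_rot: [0.0, 0.243, 0.97, 0.0]
wrist_force: [0.7, -0.1, -1.8]
grip_width: 0.0404
finger_force: 40.8
```

Request:
jog_arm --targets '[[255, [0, 0, 0.12], 0], [255, [0, 0, 0.28], 0], [255, [0, 0, 0.4], 0], [255, [-0.05, -0.15, 0.4], 0], [255, [-0.1, -0.35, 0.4], 0], [255, [-0.15, -0.55, 0.4], 0], [255, [-0.2, -0.75, 0.4], 0], [255, [-0.25, -0.9, 0.4], 0], [255, [-0.25, -0.9, 0.4], 0]]'

```text
time: 5.05
eef_pos: [0.4979, -0.0156, 0.3674]
tool_rot: [-0.0, 0.245, 0.97, -0.0]
wrist_force: [0.5, 0.5, -1.3]
grip_width: 0.0406
finger_force: 43.1
```

Request:
jog_arm --targets '[[255, [-0.06, -0.2, 0], 0], [255, [-0.12, -0.45, 0], 0], [255, [-0.16, -0.7, 0], 0], [255, [-0.16, -0.836, 0], 0], [255, [-0.16, -0.836, 0], 0], [255, [-0.16, -0.836, 0], 0]]'

```text
time: 5.8
eef_pos: [0.4591, -0.2215, 0.3672]
tool_rot: [-0.0, 0.243, 0.97, 0.001]
wrist_force: [-0.0, 0.0, -1.1]
grip_width: 0.0401
finger_force: 43.1
```

```bash
python3 - <<'E'
from h import *
s=ctrl.get_state();print(s['time'],s['eef_pos'],s['grip_width'],s['wrist_force'])
d=cam('side');t=cam('top')
hs=cv2.cvtColor(d['pixels'],cv2.COLOR_RGB2HSV);cv2.imwrite('pics/s3.png',d['pixels'][...,::-1])
P=cloud(t);
m=(np.hypot(P[...,0]-.562,P[...,1]-.212)<.06)
print('kettle mouth z',np.percentile(P[m][:,2],[5,50,95]))
Q=P[m&(abs(P[...,2]-.164)<.01)&(t['pixels'].max(-1)>90)]
print('bar/flange',len(Q),Q.mean(0) if len(Q) else 0)
cv2.imwrite('pics/t3.png',cv2.resize(t['pixels'][170:320,150:420],(800,444),interpolation=2)[...,::-1])
E
```

```text
5.8 [ 0.45910985 -0.22146983  0.3672093 ] 0.04011889717788611 [-0.00425592  0.01366129 -1.10218699]
kettle mouth z [0.06877335 0.15293237 0.17340949]
bar/flange 147 [0.56093342 0.21213576 0.16630513]
```

View pics/s3.png

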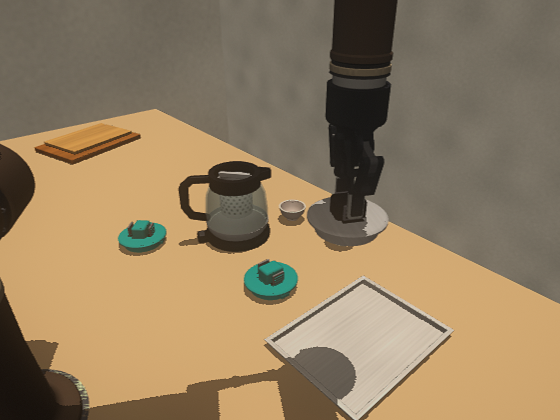

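View pics/t3.png

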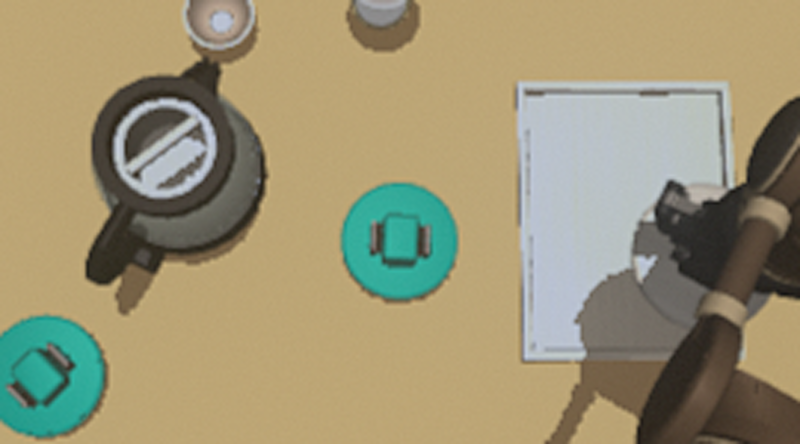

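The lid hangs level in the gripper (side view around (347,215)). In the top crop the infuser bar runs diagonally across the mouth at (165,148), and the kettle hasn't moved. I'll lower the lid onto the pan.

Request:
jog_arm --targets '[[255, [0.028, 0, -0.2], 0], [255, [0.028, 0, -0.4], 0], [255, [0.028, 0, -0.6], 0], [255, [0.028, 0, -0.8], 0], [255, [0.028, 0, -0.95], 0], [255, [0.028, 0, -1.0], 0], [255, [0.028, 0, -1.0], 0]]'

```text
time: 6.78
eef_pos: [0.466, -0.2217, 0.1175]
tool_rot: [-0.0, 0.242, 0.97, 0.0]
wrist_force: [0.1, 0.4, -1.7]
grip_width: 0.0399
finger_force: 43.1
```

```bash
python3 - <<'E'
from h import *
s=ctrl.get_state();print(s['time'],s['eef_pos'],s['wrist_force'])
d=cam('side');P=cloud(d);v,u=np.mgrid[:420,:560]
for n in ('side','wrist'):
    d=cam(n);P=cloud(d);x=P[...,0]-.466;y=P[...,1]+.2215;r=np.hypot(x,y)
    m=(r<.054)&(r>.035)&(P[...,2]<.07);print(n,m.sum(),np.percentile(P[m][:,2],[5,25,50,75,95]))
    m=(r<.05)&(r>.0)&(P[...,2]<.07);A=np.c_[P[m][:,:2],np.ones(m.sum())]
E
```

```text
6.775 [ 0.46603411 -0.22171701  0.11750147] [ 0.14190022  0.44992631 -1.71215458]
side 1879 [0.0026339  0.0044154  0.04051896 0.0417301  0.04282243]
wrist 14062 [0.00406383 0.0406874  0.04128705 0.04175818 0.04236865]
```

Request:
jog_arm --targets '[[255, [0, 0, -0.025], 0], [255, [0, 0, -0.04], 0], [255, [0, 0, -0.05], 0], [255, [0, 0, -0.055], 0], [255, [0, 0, -0.058], 0], [255, [0, 0, -0.058], 0]]'

```text
time: 7.68
eef_pos: [0.4658, -0.2226, 0.105]
tool_rot: [-0.001, 0.243, 0.97, 0.0]
wrist_force: [-6.2, 2.6, 13.8]
grip_width: 0.0402
finger_force: 46.9
```

Request:
jog_arm --targets '[[255, [0, 0, 0.005], 0], [255, [0, 0, 0.007], 0], [150, [0, 0, 0.007], 0], [110, [0, 0, 0.007], 0], [60, [0, 0, 0.01], 0], [0, [0, 0, 0.015], 0], [0, [0, 0, 0.03], 0], [0, [0, 0, 0.15], 0], [0, [0, 0, 0.35], 0], [0, [0, 0, 0.6], 0], [0, [0, 0, 0.85], 0], [0, [0, 0, 0.95], 0]]'

```text
time: 9.18
eef_pos: [0.4674, -0.2234, 0.3462]
tool_rot: [0.004, 0.243, 0.97, -0.001]
wrist_force: [-0.1, -0.2, -0.1]
grip_width: 0.0855
finger_force: 0.0
```

```bash
python3 - <<'E'
from h import *
s=ctrl.get_state();print(s['time'],s['eef_pos'],s['grip_width'],s['wrist_force'])
t=cam('top');P=cloud(t);hsv=cv2.cvtColor(t['pixels'],cv2.COLOR_RGB2HSV)
d=cam('wrist');W=cloud(d);r=np.hypot(W[...,0]-.466,W[...,1]+.222)
m=(abs(W[...,2]-.027)<.006)&(r<.075);Q=W[m];print('cap z',np.percentile(Q[:,2],[5,50,95]));c,rad=cv2.minEnclosingCircle((Q[:,:2]*1000).astype(np.float32));print('lid',c,rad)
fl=(abs(W[...,2]-.003)<.004)&(abs(W[...,0]-.55)<.2)&(abs(W[...,1]+.22)<.13)&(d['pixels'].min(-1)>90);Q=W[fl];print('floor',np.percentile(Q,[1,99],0))
# infuser bar from top
m=(np.hypot(P[...,0]-.562,P[...,1]-.212)<.047)&(abs(P[...,2]-.166)<.008)&(t['pixels'].max(-1)>90)
m&=True
print(m.sum())
B=P[m&(np.hypot(P[...,0]-.562,P[...,1]-.212)<.034)];r=cv2.minAreaRect((B[:,:2]*1000).astype(np.float32));print('bar',r,np.median(B[:,2]))
Q=P[m];print(cv2.minEnclosingCircle((Q[:,:2]*1000).astype(np.float32)))
E
```

```text
9.175 [ 0.46738483 -0.22339459  0.3461678 ] 0.08546245095096638 [-0.07629512 -0.2448142  -0.1280934 ]
cap z [0.02490651 0.02721908 0.02868875]
lid (466.68878173828125, -221.0998992919922) 56.79767990112305
floor [[ 0.39972665 -0.31590147  0.00126294]
 [ 0.6454453  -0.12586981  0.00494334]]
119
bar ((560.7987060546875, 211.24813842773438), (10.333864212036133, 67.40765380859375), 39.017730712890625) 0.16788081009798428
((561.7356567382812, 210.927490234375), 36.611595153808594)
```

The lid is flat on the pan at (0.467, -0.221). Next is the infuser.

Request:
jog_arm --targets '[[0, [0.04, 0.2, 0.06], -0.1], [0, [0.1, 0.45, 0.06], -0.25], [0, [0.14, 0.7, 0.06], -0.38], [0, [0.19, 0.9, 0.06], -0.38], [0, [0.19, 0.9, 0.06], -0.38]]'

```text
time: 9.9
eef_pos: [0.5127, 0.006, 0.3534]
tool_rot: [-0.002, 0.427, 0.904, -0.0]
wrist_force: [0.3, -0.3, 0.3]
grip_width: 0.0853
finger_force: 0.0
```

Request:
jog_arm --targets '[[0, [0.05, 0.2, 0], 0], [0, [0.1, 0.45, 0], 0], [0, [0.19, 0.7, 0], 0], [0, [0.19, 0.83, 0], 0], [0, [0.19, 0.83, 0], 0], [0, [0.19, 0.83, 0], 0]]'

```text
time: 10.65
eef_pos: [0.5604, 0.2086, 0.3541]
tool_rot: [-0.001, 0.43, 0.903, -0.001]
wrist_force: [-0.2, -0.2, -0.4]
grip_width: 0.0855
finger_force: 0.0
```

```bash
python3 - <<'E'
from h import *
from scipy.spatial.transform import Rotation as Ro
s=ctrl.get_state();print(s['time'],s['eef_pos'],s['wrist_force'])
q=s['tool_rot'];y=Ro.from_quat([*q[1:],q[0]]).as_matrix()[:,1];print('tooly',np.degrees(np.arctan2(y[1],y[0])))
d=cam('wrist');P=cloud(d);cv2.imwrite('pics/w4.png',d['pixels'][...,::-1])
r=np.hypot(P[...,0]-.5615,P[...,1]-.2115)
m=(P[...,2]>.163)&(P[...,2]<.174)&(d['pixels'].max(-1)>90)
B=P[m&(r<.033)];print(len(B),cv2.minAreaRect((B[:,:2]*1000).astype(np.float32)),np.median(B,0))
B=P[m&(r<.06)];print(len(B),cv2.minEnclosingCircle((B[:,:2]*1000).astype(np.float32)))
k=(abs(P[...,2]-.172)<.006)&(r<.075)&(d['pixels'].max(-1)<80);print('collar',cv2.minEnclosingCircle((P[k][:,:2]*1000).astype(np.float32)))
E
```

```text
10.65 [0.56040902 0.2086341  0.35405351] [-0.2445508  -0.22638736 -0.38765419]
tooly 39.04638928861807
402 ((563.5294189453125, 213.51156616210938), (9.75863265991211, 65.27775573730469), 38.08500671386719) [0.57305256 0.200634   0.16884702]
565 ((557.1887817382812, 204.31967163085938), 53.09649658203125)
collar ((561.4691162109375, 211.45274353027344), 74.96036529541016)
```

View pics/w4.png

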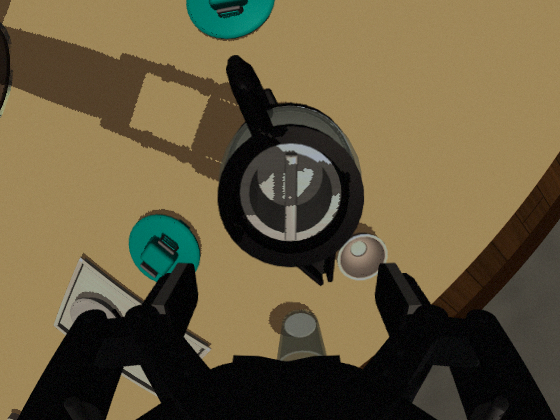

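The wrist view shows the bar running vertically from (291,152) to (291,242), centred between the fingers and square to their closing line. I'll half close the fingers before going in.

Request:
jog_arm --targets '[[170, [0.006, 0.008, 0], 0], [170, [0.006, 0.008, -0.1], 0], [170, [0.006, 0.008, -0.18], 0], [170, [0.006, 0.008, -0.18], 0], [170, [0.006, 0.008, -0.18], 0], [170, [0.006, 0.008, -0.18], 0]]'

```text
time: 11.45
eef_pos: [0.5629, 0.2121, 0.3118]
tool_rot: [0.001, 0.43, 0.903, 0.001]
wrist_force: [0.2, -0.2, 0.5]
grip_width: 0.0288
finger_force: 0.0
```

```bash
python3 - <<'E'
from h import *
s=ctrl.get_state();print(s['time'],s['eef_pos'],s['grip_width'])
d=cam('wrist');cv2.imwrite('pics/w5.png',d['pixels'][80:380,100:460,::-1])
E
```

```text
11.45 [0.56293679 0.21213153 0.3118179 ] 0.028770689430911107
```

View pics/w5.png

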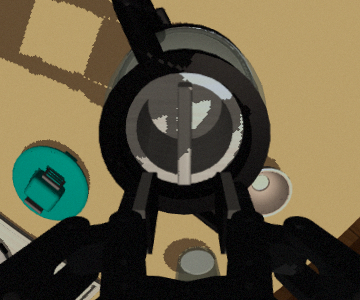

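Bar at x≈184 lies midway between the finger pads (152 and 219). I'll descend and grip it.

Request:
jog_arm --targets '[[176, [0, 0, -0.1], 0], [176, [0, 0, -0.18], 0], [176, [0, 0, -0.24], 0], [176, [0, 0, -0.3], 0], [176, [0, 0, -0.35], 0], [176, [0, 0, -0.38], 0], [176, [0, 0, -0.38], 0]]'

```text
time: 12.38
eef_pos: [0.562, 0.2119, 0.215]
tool_rot: [-0.0, 0.43, 0.903, -0.0]
wrist_force: [-0.4, 0.6, -0.9]
grip_width: 0.0264
finger_force: 0.0
```

Request:
jog_arm --targets '[[220, [0, 0, 0], 0], [255, [0, 0, 0], 0], [255, [0, 0, 0], 0], [255, [0, 0, 0], 0], [255, [0, 0, 0], 0], [255, [0, 0, 0.02], 0], [255, [0, 0, 0.06], 0], [255, [0, 0, 0.1], 0], [255, [0, 0, 0.1], 0]]' --squeeze 40

```text
time: 13.5
eef_pos: [0.5631, 0.2123, 0.2422]
tool_rot: [0.001, 0.43, 0.903, 0.001]
wrist_force: [1.6, 0.4, -1.1]
grip_width: 0.0088
finger_force: 40.9
```

Request:
jog_arm --targets '[[255, [0, 0, 0.08], 0], [255, [0, 0, 0.18], 0], [255, [0, 0, 0.28], 0], [255, [0, 0, 0.38], 0], [255, [0, 0, 0.48], 0], [255, [0, 0, 0.54], 0], [255, [0, 0, 0.54], 0], [255, [0.02, -0.1, 0.54], 0.1], [255, [0.04, -0.28, 0.54], 0.2], [255, [0.06, -0.48, 0.54], 0.3], [255, [0.06, -0.68, 0.54], 0.4], [255, [0.06, -0.85, 0.54], 0.5], [255, [0.06, -0.9, 0.54], 0.5], [255, [0.06, -0.9, 0.54], 0.5]]'

```text
time: 15.25
eef_pos: [0.5769, -0.0133, 0.3746]
tool_rot: [-0.001, 0.183, 0.983, 0.0]
wrist_force: [-0.0, -0.2, -1.2]
grip_width: 0.0093
finger_force: 40.9
```

Request:
jog_arm --targets '[[255, [0.02, -0.15, 0], 0.1], [255, [0.05, -0.35, 0], 0.2], [255, [0.06, -0.55, 0], 0.3], [255, [0.06, -0.75, 0], 0.36], [255, [0.06, -0.836, 0], 0.36], [255, [0.06, -0.836, 0], 0.36], [255, [0.06, -0.836, 0], 0.36]]'

```text
time: 16.12
eef_pos: [0.5925, -0.22, 0.3753]
tool_rot: [-0.0, -0.006, 1.0, 0.001]
wrist_force: [-0.0, 0.6, -1.8]
grip_width: 0.0089
finger_force: 40.9
```

```bash
python3 - <<'E'
from h import *
s=ctrl.get_state();print(s['time'],s['eef_pos'],s['tool_rot'],s['grip_width'],s['wrist_force'])
d=cam('side');P=cloud(d);e=s['eef_pos'];r=np.hypot(P[...,0]-e[0],P[...,1]-e[1])
m=(r<.05)&(P[...,2]<e[2]-.06)&(P[...,2]>.05)
print('infuser z',np.percentile(P[m][:,2],[1,50,99]),np.percentile(P[m],[1,99],0))
cv2.imwrite('pics/s6.png',d['pixels'][...,::-1])
E
```

```text
16.125 [ 0.59254066 -0.21999469  0.37533022] [-2.14706557e-04 -6.44792856e-03  9.99978811e-01  8.69593937e-04] 0.008919139709130766 [-0.02690854  0.63124191 -1.81303168]
infuser z [0.22947748 0.2815551  0.31314553] [[ 0.55083422 -0.2616352   0.22947748]
 [ 0.63074618 -0.18094106  0.31314553]]
```

View pics/s6.png

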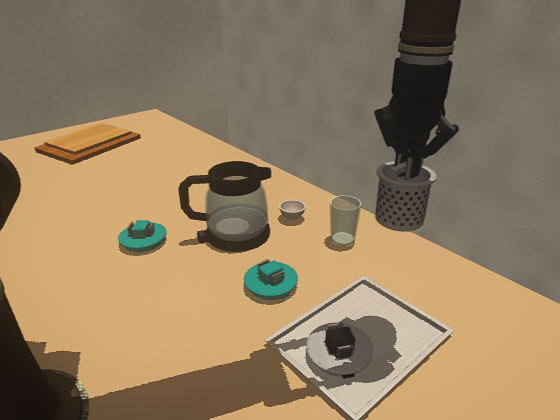

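The infuser hangs upright over the far part of the pan (402,197), and the lid sits grip up at (340,348). The kettle is in place. I'll lower it.

Request:
jog_arm --targets '[[255, [-0.016, 0, -0.2], 0], [255, [-0.016, 0, -0.4], 0], [255, [-0.016, 0, -0.6], 0], [255, [-0.016, 0, -0.75], 0], [255, [-0.016, 0, -0.83], 0], [255, [-0.016, 0, -0.86], 0], [255, [-0.016, 0, -0.875], 0], [255, [-0.016, 0, -0.885], 0], [255, [-0.016, 0, -0.89], 0], [255, [-0.016, 0, -0.89], 0]]'

```text
time: 17.42
eef_pos: [0.5886, -0.2222, 0.1537]
tool_rot: [0.0, -0.006, 1.0, -0.0]
wrist_force: [0.0, 0.1, -1.6]
grip_width: 0.0093
finger_force: 40.8
```

Request:
jog_arm --targets '[[255, [0, 0, -0.004], 0], [255, [0, 0, -0.008], 0], [255, [0, 0, -0.01], 0], [255, [0, 0, -0.01], 0]]'

```text
time: 17.92
eef_pos: [0.5886, -0.2223, 0.1524]
tool_rot: [0.0, -0.006, 1.0, -0.0]
wrist_force: [-2.4, 0.1, 6.2]
grip_width: 0.0093
finger_force: 42.0
```

In contact with the pan. I'll open partly, back out straight up and clear the area.

Request:
jog_arm --targets '[[255, [0, 0, 0.005], 0], [220, [0, 0, 0.005], 0], [176, [0, 0, 0.005], 0], [176, [0, 0, 0.005], 0], [176, [0, 0, 0.005], 0], [176, [0, 0, 0.03], 0], [176, [0, 0, 0.1], 0], [176, [0, 0, 0.25], 0], [176, [0, 0, 0.45], 0], [176, [0, 0, 0.65], 0], [176, [0, 0, 0.8], 0], [176, [-0.2, 0.3, 0.8], 0], [176, [-0.4, 0.5, 0.8], 0], [176, [-0.4, 0.7, 0.8], 0], [176, [-0.4, 0.7, 0.8], 0]]'

```text
time: 19.8
eef_pos: [0.487, -0.0445, 0.3522]
tool_rot: [0.001, -0.007, 1.0, 0.0]
wrist_force: [0.5, -0.7, 0.1]
grip_width: 0.0263
finger_force: 0.0
```

```bash
python3 - <<'E'
from h import *
s=ctrl.get_state();print(s['time'],s['eef_pos'],s['grip_width'],s['wrist_force'])
a=cam('side')['pixels'];cv2.imwrite('pics/f.png',a[100:420,150:550,::-1])
E
```

```text
19.8 [ 0.48696961 -0.04454466  0.35220239] 0.026346434308971434 [ 0.46139124 -0.73033159  0.13821184]
```

View pics/f.png

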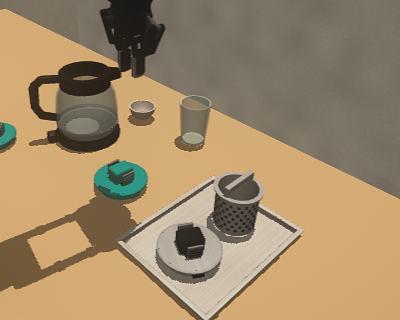

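The lid, grip up at (190,248), and the upright infuser at (238,205) stand side by side on the pan. The kettle, tumbler and pot are where they were.

```bash
python3 -c "
from plant import ctrl
print(ctrl.hand_in())"
```

```text
the job is handed in; nothing more can be done
None
```

The job is handed in at about 20 s of the 72 s limit: the lid lies grip side up on the pan with the infuser upright beside it, the kettle is still on its base, and in the last picture the tumbler and pinch pot looked undisturbed; no verdict came back.

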